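Fetch the egg from behind the jars

ROBOT

A 6-joint arm with a two-finger parallel gripper is mounted at the origin on a cart in front of the work surface, level with it; the furniture and walls round the work are solid. World frame = base frame: x ahead of the robot, y to its left, z up, the work surface at z = 0. Lengths are in m, angles in rad, forces in N, time in s.
With the tool pointing down it reaches from about 0.15 to 0.775 m from the base axis. Payload 6.1 kg.
Tool frame: the origin (TCP) lies midway between the tips of the shut fingers; the grasp point (between the pads) lies 19 mm behind it; z points along the fingers, y is the line along which they close (so a half turn about z gives the same grasp; the last joint's range is limited). The gripper opens to 85 mm and grips with 20 to 120 N. Pads are 22 mm wide; open, the fingers measure 114 mm over their backs; the gripper's body (76 mm by 85 mm) begins 54 mm behind the grasp point. The pads swing forward as they close: fully open they stand 13 mm farther back than shut.
Start: joints at [-1.332, 0.126, -0.04, 1.405, 0, 1.571], TCP at [0.124, -0.51, 0.231] pointing down, gripper open.
Joint ranges: [-2.72, 2.72], [-0.95, 1.95], [-1.27, 1.35], [-1.78, 2.02], [-1.46, 1.47], [-3.14, 3.14]. Speed limits (rad/s): [2.39, 2.39, 3.01, 3.14, 3.14, 3.14].

INTERFACE

Orientations are given as a rotation vector (axis times angle).
In Python, from rig import robot gives the robot as it stands.
- The arm moves only by the tool arm_command, never from a script. Its argument "commands" is a list of rows, each a list of 7 numbers: the turn, a rotation vector about the world's x, y, z normalised to -1 to 1, where 1 is 30 degrees, then the shift along the world's x, y, z normalised to -1 to 1, where 1 is 40 cm, then the opening, from 0 (shut) to 1 (fully open). A call has 1 to 12 rows; each row is the pose to reach, as a shift and turn from the pose commanded when the call began; what a row does not reach only later rows make up. A row lasts 1/10 s, in which the tool goes at most 50 mm and 8.59 degrees, less where a joint would pass 70% of its speed; a pose out of reach is approached as far as the arm can. A call with a number of a shift or a turn outside -1 to 1 is refused whole. A call with a gripper value outside its range is refused whole. The fingers move at their own pace and stop on an object; the grip force is fixed at half the most. Time passes only in rows, so rows that repeat a pose let the fingers close. It gives the time, the measured TCP pose, the force, the opening and the grip force at its end, in the units of the state.
- robot.observe(): the state, without advancing time (a new reading comes with each control period).
- robot.snapshot(name): name is "side" or "top" or "wrist"; returns (picture, depth): 384x512x3 uint8, red, green, blue; 384x512 float32, m along the optical axis (not along the pixel's ray), 0 where there is no reading.
- robot.camera_model(name): a dict with "camera_matrix" (3x3 intrinsics, pixels), "R" (3x3) and "t" (3): a world point X has camera coordinates R X + t. Camera axes: x right, y down, z forward; pixel columns grow to the right and rows downward; lengths in m; the calibration is good to about 2 mm. A picture is of the moment at which its call begins: read the wrist's pose just before it. camera_model takes no time and is no camera call; for the wrist camera it gives the pose at the moment of the call.
- robot.finish_job(): hands the job in; it is judged then, once.
The state is a dict: "t": time; "joint_pos": joint angles; "qd": joint speeds; "effort": joint torques, N m; "eef_pos": TCP position; "ee_rot": TCP orientation; "ft_force": force on the tool from outside, world axes, zero at the start; "moment": the same for the moment, N m; "finger_gap": finger opening in m; "gripper_force": force on a finger pad.
Only numpy, scipy, OpenCV 4.12 (cv2) and the standard library are available. Lean on these libraries where they do the work, as an engineer would, in place of code of your own. Each camera call takes 0.05 s, during which the arm holds its last target. There are 200 camera calls.

TASK

Get the breakfast egg out from behind the things on the wooden stand: first stand both spice jars and the tin on the cork mat, leaving the egg where it is until all three are there; then seat the egg upright, blunt end down, in the egg cup while the three wait on the mat. Finally put each jar and the tin back upright on the very ring of the stand it came from, without dropping the egg or shifting the onion, the garlic or the matchbox.

Things in the scene. Friction and masses are not known exactly. Their poses are not given: they have to be found in the camera images.
- stand: Fixed wooden stand, 165 (x) x 220 (y), flat top 18 above the worktop. Origin on the worktop; x to its back, y to its left. Inlaid rings 63 across mark three places, centres (x, y) (20, 80), (20, -80), (-50, 0): one jar or tin stands on each, which where varies. At (40, 0) a raised ring seat (40 across, 9 high, top 27 above the worktop) holds the egg, its origin 46 above the worktop.
- mat: Fixed flat cork mat, 200 (its x) x 120 (its y) x 6 thick, the side area; origin at the centre of its underside, top at z = 0.006. It lies to the left or the right of the stand. It takes the three things in a row along its x axis, 70 apart.
- egg_cup: Fixed turned wooden egg cup, 46 high, round bowl 41 across outside at the rim, 35 inside, open upward; origin at the centre of its foot on the worktop, z up. The egg centres itself in it; seated, the egg's origin is about 60 above the cup's origin. When the mat lies to the left of the stand the cup is on the right, and the other way round.
- egg: Loose brown egg, 44 across and 58 high, 60 g nominal, standing upright, blunt end down, in the seat at the back of the stand. Origin at the centre of its widest circle, 26 above its blunt lower end and 32 below its tip; z points to the tip. Grip it round the widest circle; the fingertips have room to about 11 below the origin.
- green_cap_jar: Loose glass spice jar with a green cap, round, 46 across, 106 high, about 110 g; origin at the centre of its underside, z up. Grip it near the top, across any diameter.
- white_cap_jar: Loose glass spice jar with a whitish cap, round, 44 across, 109 high, about 110 g; origin at the centre of its underside, z up. Grip it near the top, across any diameter.
- tin: Loose small round food tin, 57 across, 72 high, about 180 g; origin at the centre of its underside, z up. Grip it near the top, across any diameter.
- onion: Loose brown onion, about 75 across and 77 high, a bystander on the worktop to the right behind the stand; leave it alone. Origin at its underside.
- garlic: Loose garlic bulb, 56 across and high, a bystander on the worktop to the left behind the stand; leave it alone. Origin at its underside.
- matches: Loose matchbox lying flat, 54 x 62 x 16, a bystander on the worktop just behind the stand; leave it alone. Origin at the centre of its underside.
There are look-alikes about, which are no part of the job. What is shaped like the tin but purple is not meant.

How it is judged:
On the way, in this order (a step that is already met when the one before it is completed fails the run):
1. both jars and the tin stand released and upright on the cork mat, the egg still in its seat on the stand (x of green_cap_jar in the frame of mat between -0.1 and 0.1 m and y of green_cap_jar in the frame of mat between -0.06 and 0.06 m and z of green_cap_jar in the frame of mat between 0.002 and 0.012 m and angle between each of green_cap_jar, white_cap_jar, tin's own z axis and vertical below 0.1 rad and x of white_cap_jar in the frame of mat between -0.1 and 0.1 m and y of white_cap_jar in the frame of mat between -0.06 and 0.06 m and z of white_cap_jar in the frame of mat between 0.002 and 0.012 m and x of tin in the frame of mat between -0.1 and 0.1 m and y of tin in the frame of mat between -0.06 and 0.06 m and z of tin in the frame of mat between 0.002 and 0.012 m and contact force between the fingers and green_cap_jar below 0.5 N and contact force between the fingers and white_cap_jar below 0.5 N and contact force between the fingers and tin below 0.5 N and contact force between the fingers and egg below 0.5 N and distance of egg from where it was at the start of the episode below 0.01 m), for 0.2 s.
2. the egg is seated upright in the egg cup and released, the jars and the tin still on the mat (horizontal distance between egg and egg_cup below 0.008 m and z of egg in the frame of egg_cup between 0.054 and 0.065 m and angle between egg's own z axis and vertical below 0.4 rad and x of green_cap_jar in the frame of mat between -0.1 and 0.1 m and y of green_cap_jar in the frame of mat between -0.06 and 0.06 m and z of green_cap_jar in the frame of mat between 0.002 and 0.012 m and angle between each of green_cap_jar, white_cap_jar, tin's own z axis and vertical below 0.1 rad and x of white_cap_jar in the frame of mat between -0.1 and 0.1 m and y of white_cap_jar in the frame of mat between -0.06 and 0.06 m and z of white_cap_jar in the frame of mat between 0.002 and 0.012 m and x of tin in the frame of mat between -0.1 and 0.1 m and y of tin in the frame of mat between -0.06 and 0.06 m and z of tin in the frame of mat between 0.002 and 0.012 m and contact force between the fingers and green_cap_jar below 0.5 N and contact force between the fingers and white_cap_jar below 0.5 N and contact force between the fingers and tin below 0.5 N and contact force between the fingers and egg below 0.5 N), for 0.2 s.
At the end, for the whole second after the job is handed in: The egg is seated in the egg cup (within 8 mm of its axis, 54 to 65 mm above its foot, tilted less than 0.4 rad); each jar and the tin stands upright (within 0.1 rad) within 15 mm of where it stood at the start; all are released and at rest (horizontal distance between egg and egg_cup below 0.008 m and z of egg in the frame of egg_cup between 0.054 and 0.065 m and angle between egg's own z axis and vertical below 0.4 rad and distance of each of green_cap_jar, white_cap_jar, tin from where it was at the start of the episode below 0.015 m and angle between each of green_cap_jar, white_cap_jar, tin's own z axis and vertical below 0.1 rad and linear speed of each of green_cap_jar, white_cap_jar, tin, egg below 0.02 m/s and contact force between the fingers and green_cap_jar below 0.5 N and contact force between the fingers and white_cap_jar below 0.5 N and contact force between the fingers and tin below 0.5 N and contact force between the fingers and egg below 0.5 N); the robot touches nothing.
It fails at once if the egg falls to the worktop or off it (height (world z) of egg below 0.034 m).
It fails at once if the egg is tipped over (angle between egg's own z axis and vertical above 1.2 rad).
It fails at once if the onion is shifted by more than 20 mm (distance of onion from where it was at the start of the episode above 0.02 m).
It fails at once if the garlic is shifted by more than 20 mm (distance of garlic from where it was at the start of the episode above 0.02 m).
It fails at once if the matchbox is shifted by more than 20 mm (distance of matches from where it was at the start of the episode above 0.02 m).
It also fails if it takes over 144 s, if anything falls off the work surface, if the arm or the gripper's body presses on something with over 40 N, if the wrist force passes 120 N, or if a joint passes its speed limit or range.

## Working session

There is one attempt and no reset: what is moved stays moved. The work goes in short steps, Python scripts to look and compute and a tool call to move; the robot and the scene stay as the last step left them, time stands still between calls to the robot, and variables do not carry over. Pictures are saved under pics/ and viewed, at most 14 in all, crops included, and the job is handed in when it is done.

Besides the shell and the picture viewer there is one more tool, called after ">>>" as name(argument=value, ...), one argument or row to a line, values as JSON. arm_command: Moves the arm, as the interface text tells. Its arguments: {"type":"object","properties":{"commands":{"type":"array","items":{"type":"array","items":{"type":"number","minimum":-1,"maximum":1}}}},"required":["commands"]}

```bash
mkdir -p pics; ls; python3 - <<'E'
from rig import robot
import cv2,numpy as np
s=robot.observe();print(s)
for n in("top","side"):
    p,d=robot.snapshot(n);cv2.imwrite(f"pics/{n}0.png",p[:,:,::-1]);np.savez(f"{n}0.npz",p=p,d=d,**robot.camera_model(n))
    m=robot.camera_model(n);print(n,m, -m['R'].T@m['t'])
E
```

```text
pics
{'t': 0.0, 'joint_pos': array([-1.33199148e+00,  1.26393205e-01, -4.05971186e-02,  1.40540756e+00,
       -1.48568113e-05,  1.57079058e+00]), 'qd': array([ 5.53826185e-04, -1.16776855e-03,  1.63449921e-05,  8.12272409e-04,
        1.14656634e-03, -1.32394181e-03]), 'effort': array([-4.51407150e-04, -4.35916507e+01,  3.52921450e+01,  1.71849900e-02,
        2.22562994e-04, -1.24820378e-06]), 'eef_pos': array([ 0.12408412, -0.50970819,  0.23052653]), 'ee_rot': array([-3.11764633e+00, -3.74042846e-01,  3.22670443e-04]), 'ft_force': array([-0.21257491, -0.45561015,  0.13459886]), 'moment': array([-0.00617608,  0.03184199,  0.01224415]), 'gripper_force': 0.0, 'finger_gap': 0.08539992640985883}
top {'camera_matrix': array([[418.03245399,   0.        , 257.24207918],
       [  0.        , 418.03245399, 188.97348394],
       [  0.        ,   0.        ,   1.        ]]), 'R': array([[-0.00223598, -0.99967671,  0.02532731],
       [-0.98902614, -0.00153072, -0.14773267],
       [ 0.14772368, -0.0253797 , -0.98870298]]), 't': array([0.09293011, 0.65707725, 1.10907763])} [0.48623734 0.12205393 1.19126647]
side {'camera_matrix': array([[453.10713388,   0.        , 261.49955352],
       [  0.        , 453.10713388, 189.14488759],
       [  0.        ,   0.        ,   1.        ]]), 'R': array([[ 0.93986088, -0.34100285, -0.01945747],
       [-0.24015292, -0.61924558, -0.74757039],
       [ 0.24287468,  0.70728493, -0.66389752]]), 't': array([-0.54477579,  0.26763851,  0.77591215])} [ 0.38783821 -0.5688271   0.70460483]
```

View pics/top0.png

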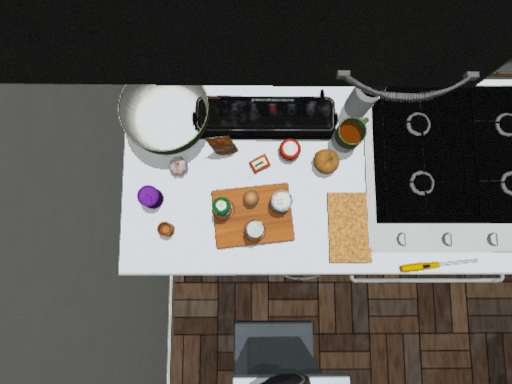

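View pics/side0.png

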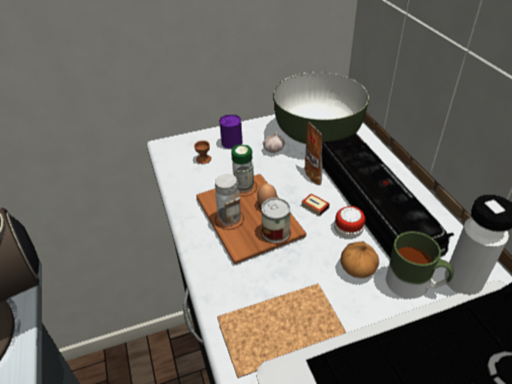

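Top view: stand at about (253,215), green jar (222,207), white jar (255,231), tin (281,202), egg (251,199), mat (348,227), cup (166,230), purple decoy (150,197). I'll enlarge crops to confirm.

```bash
python3 - <<'E'
import cv2
t=cv2.imread('pics/top0.png')[130:275,130:380];cv2.imwrite('pics/topc.png',cv2.resize(t,None,fx=3.2,fy=3.2,interpolation=cv2.INTER_CUBIC))
t=cv2.imread('pics/side0.png')[100:280,180:400];cv2.imwrite('pics/sidec.png',cv2.resize(t,None,fx=3.2,fy=3.2,interpolation=cv2.INTER_CUBIC))
E
```

```text
(no output)
```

View pics/topc.png

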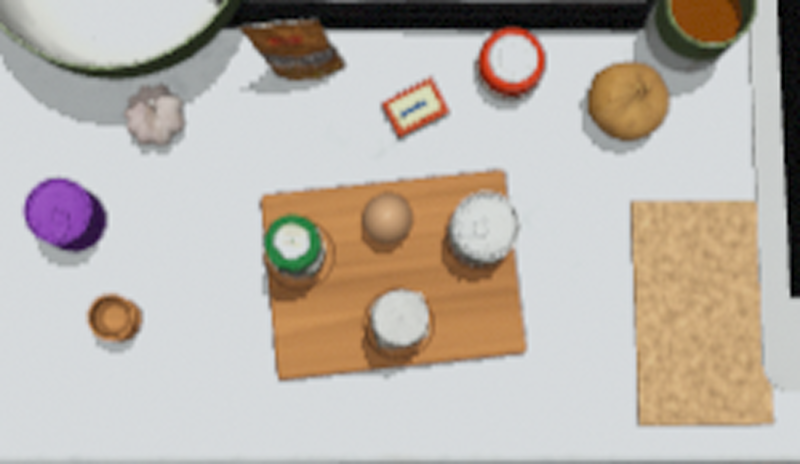

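View pics/sidec.png

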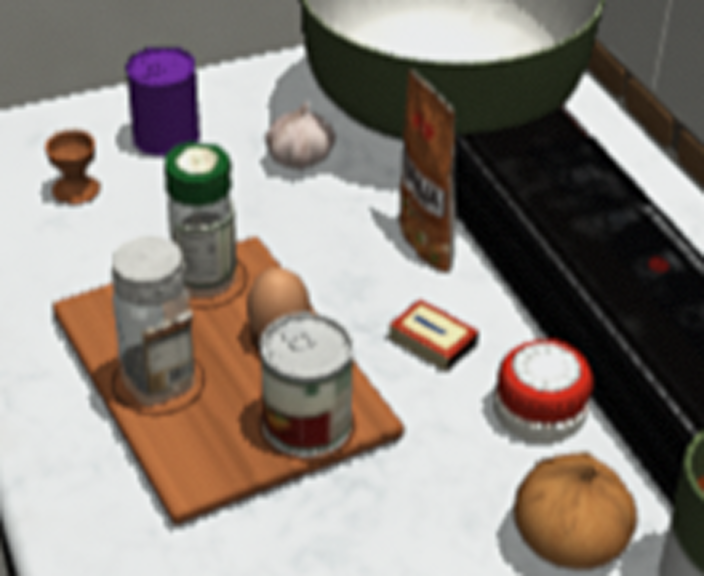

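Identified: the green cap (crop 293,241), white cap (400,318) and tin (483,227) on the stand. The decoys, a purple tin (65,213) and a red-capped jar (512,62), stand off the stand. Next: triangulate, and check against depth.

```bash
cat > h.py <<'E'
import numpy as np,cv2
def load(n): 
    f=np.load(n+'.npz');return {k:f[k] for k in f}
def cloud(c,d):
    v,u=np.mgrid[:384,:512];K=c['camera_matrix']
    X=np.stack([(u-K[0,2])/K[0,0]*d,(v-K[1,2])/K[1,1]*d,d],-1)
    return (X-c['t'])@c['R']          # R^T (x-t)
def tri(ca,a,cb,b):
    P=[c['camera_matrix']@np.c_[c['R'],c['t']] for c in(ca,cb)]
    X=cv2.triangulatePoints(P[0],P[1],np.array(a,float).reshape(2,1),np.array(b,float).reshape(2,1));return (X[:3]/X[3]).ravel()
E
python3 - <<'E'
from h import *
T,S=load('top0'),load('side0')
f=lambda u,v,o:(o[0]+(u+.5)/3.2-.5,o[1]+(v+.5)/3.2-.5)
pts={'green':((293,241),(198,160)),'white':((400,318),(149,258)),'tin':((483,227),(307,346)),'cup':((113,316),(71,146)),'standL':((278,377),(54,305)),'standBL':((262,195),(258,240)),'standBR':((503,171),(402,433)),
'matFL':((638,424),None)}
ct,cs=cloud(T,T['d']),cloud(S,S['d'])
for k,(a,b) in pts.items():
    if b:print(k,tri(T,f(*a,(130,130)),S,f(*b,(180,100))).round(4), end=' ')
    ua=np.round(f(*a,(130,130))).astype(int);print('depth',ct[ua[1],ua[0]].round(4))
A=np.concatenate([ct.reshape(-1,3)[T['d'].ravel()>0],cs.reshape(-1,3)[S['d'].ravel()>0]])
lab=np.r_[np.zeros((T['d']>0).sum()),np.ones((S['d']>0).sum())]
np.savez('A.npz',A=A,lab=lab)
for k in('green','white','tin','cup'):
    a,b=pts[k];c=tri(T,f(*a,(130,130)),S,f(*b,(180,100)))
    for l in(0,1):
        m=(lab==l)&(np.hypot(*(A[:,:2]-c[:2]).T)<.045)&(A[:,2]>.03);B=A[m]
        zt=np.percentile(B[:,2],97);q=B[B[:,2]>zt-.006]
        (cx,cy),r=cv2.minEnclosingCircle(q[:,:2].astype(np.float32));print(k,l,len(q),'ztop',round(float(np.median(q[:,2])),4),'mec',round(cx,4),round(cy,4),round(r,4),'mean',q.mean(0).round(4))
E
```

```text
green [0.6044 0.1872 0.1223] depth [0.6041 0.1877 0.1234]
white [0.5436 0.1013 0.1228] depth [0.5426 0.1006 0.1251]
tin [0.6214 0.031  0.0834] depth [0.6193 0.0302 0.0837]
cup [0.5484 0.3445 0.0422] depth [0.5507 0.3472 0.0279]
standL [0.497  0.2059 0.0101] depth [0.4986 0.2041 0.0162]
standBL [0.6576 0.2221 0.0093] depth [0.656  0.2202 0.0148]
standBR [0.6796 0.0067 0.007 ] depth [0.6794 0.0067 0.0146]
depth [ 0.4563 -0.11    0.0027]
green 0 202 ztop 0.124 mec 0.6053 0.1871 0.0224 mean [0.6052 0.1875 0.1243]
green 1 234 ztop 0.1217 mec 0.6035 0.1853 0.0237 mean [0.6023 0.1834 0.1215]
white 0 213 ztop 0.1271 mec 0.5442 0.1007 0.0215 mean [0.5442 0.101  0.1271]
white 1 275 ztop 0.1248 mec 0.542 0.0998 0.0237 mean [0.5414 0.0968 0.1247]
tin 0 289 ztop 0.0879 mec 0.6226 0.0287 0.0286 mean [0.6226 0.0279 0.0882]
tin 1 505 ztop 0.0856 mec 0.6209 0.027 0.0298 mean [0.6203 0.0269 0.0857]
cup 0 51 ztop 0.0456 mec 0.5491 0.3458 0.0201 mean [0.55   0.3476 0.0456]
cup 1 73 ztop 0.0424 mec 0.5444 0.3433 0.0227 mean [0.5461 0.3436 0.0426]
```

```bash
python3 - <<'E'
from h import *
T,S=load('top0'),load('side0')
for c,n,z in((T,'T',.006),(S,'S',.006)):
    X=cloud(c,c['d']);hsv=cv2.cvtColor(c['p'],cv2.COLOR_RGB2HSV)
    h,s,v=[hsv[...,i].astype(int) for i in range(3)]
    m=(s>60)&(h>8)&(h<28)&(v>110)&(c['d']>0)&(X[...,0]>.4)&(X[...,0]<.75)&(X[...,1]<-.04)&(X[...,1]>-.35)&(abs(X[...,2])<.03)
    m=cv2.morphologyEx(m.astype(np.uint8),cv2.MORPH_OPEN,np.ones((3,3)))>0
    q=X[m];print(n,len(q),np.median(q[:,2]).round(4))
    r=cv2.minAreaRect(q[:,:2].astype(np.float32));print(r,cv2.boxPoints(r).round(3).tolist(),np.median(q,0))
    # stand top
    m=(s>80)&(h>4)&(h<20)&(X[...,0]>.45)&(X[...,0]<.75)&(X[...,1]<.25)&(X[...,1]>-.03)&(X[...,2]<.024)&(c['d']>0)&(X[...,2]>.010)
    m=cv2.morphologyEx(m.astype(np.uint8),cv2.MORPH_OPEN,np.ones((3,3)))>0
    q=X[m];r=cv2.minAreaRect(q[:,:2].astype(np.float32));print('stand',r,np.median(q[:,2]))
    # stove surroundings near mat
    q=X[(X[...,1]<-.22)&(X[...,1]>-.4)&(X[...,0]>.45)&(X[...,0]<.65)];print('right of mat z max',np.percentile(q[:,2],[50,99]).round(3))
    # egg
    q=X[(np.hypot(X[...,0]-.634,X[...,1]-.110)<.03)&(X[...,2]>.04)];print('egg',np.median(q,0).round(4),q[:,2].max().round(4),q[q[:,2]>.068].mean(0).round(4))
    q=X[(np.hypot(X[...,0]-.64,X[...,1]-.38)<.06)&(X[...,2]>.06)];print('purple',np.median(q,0).round(4))
E
```

```text
T 2857 0.0063
((0.5414248108863831, -0.22877031564712524), (0.22336135804653168, 0.23869647085666656), 0.40997761487960815) [[0.42899999022483826, -0.10999999940395355], [0.4309999942779541, -0.3490000069141388], [0.6539999842643738, -0.34700000286102295], [0.6520000100135803, -0.10899999737739563]] [ 0.54857193 -0.16741978  0.00634879]
stand ((0.5878299474716187, 0.10641393065452576), (0.16234958171844482, 0.21739496290683746), 6.234689712524414) 0.018175269823427445
right of mat z max [0.009 0.047]
egg [0.6308 0.1103 0.0678] 0.0802 [0.6328 0.1103 0.0736]
purple [0.637  0.3874 0.0693]
S 6501 0.0046
((0.5536373257637024, -0.17054811120033264), (0.19935506582260132, 0.12097066640853882), 0.8036565780639648) [[0.453000009059906, -0.11100000143051147], [0.45500001311302185, -0.23199999332427979], [0.6539999842643738, -0.23000000417232513], [0.6520000100135803, -0.10899999737739563]] [ 0.54652236 -0.17204068  0.00459382]
stand ((0.6179423332214355, 0.1038728803396225), (0.22772358357906342, 0.22072270512580872), 6.1150803565979) 0.0162199769690522
right of mat z max [0.007 0.046]
egg [0.6258 0.0989 0.0634] 0.0773 [0.6301 0.1047 0.0724]
purple [0.6338 0.3837 0.0667]
```

Poses: stand centre about (.594,.106), yaw 6°; mat centre (.553,-.169), yaw about 0.8°; all heights match the description. Moving towards the tin first.

>>> arm_command(
  commands=[
    [0,0,0.545,0.9,0.9,0,1],
    [0,0,0.545,0.9,0.9,0,1],
    [0,0,0.545,0.9,0.9,0,1],
    [0,0,0.545,0.9,0.9,0,1],
    [0,0,0.545,0.9,0.9,0,1],
    [0,0,0.545,0.9,0.9,0,1],
    [0,0,0.545,0.9,0.9,0,1],
    [0,0,0.545,0.9,0.9,0,1],
    [0,0,0.545,0.9,0.9,0,1],
    [0,0,0.545,0.9,0.9,0,1],
    [0,0,0.545,0.9,0.9,0,1],
    [0,0,0.545,0.9,0.9,0,1],
  ],
)

```text
t: 1.3
eef_pos: [0.4848, -0.1488, 0.2305]
ee_rot: [-3.032, -0.819, 0.002]
ft_force: [0.1, 0.1, -0.1]
finger_gap: 0.0854
gripper_force: 0.0
```

>>> arm_command(
  commands=[
    [0,0,0,0.343,0.444,0,1],
    [0,0,0,0.343,0.444,0,1],
    [0,0,0,0.343,0.444,0,1],
    [0,0,0,0.343,0.444,0,1],
    [0,0,0,0.343,0.444,0,1],
    [0,0,0,0.343,0.444,0,1],
    [0,0,0,0.343,0.444,0,1],
  ],
)

```text
t: 2.0
eef_pos: [0.6208, 0.0261, 0.2309]
ee_rot: [3.034, 0.812, -0.002]
ft_force: [-0.1, -0.6, -0.2]
finger_gap: 0.0854
gripper_force: 0.0
```

```bash
python3 - <<'E'
from rig import robot
from h import *
s=robot.observe();print(s['eef_pos'],s['joint_pos'])
m=robot.camera_model('wrist');p,d=robot.snapshot('wrist');cv2.imwrite('pics/w1.png',p[:,:,::-1]);np.savez('w1.npz',p=p,d=d,**m)
X=cloud(m,d);X=X[d>0]
for n,c,zt in(('green',(.6045,.1865),.124),('white',(.543,.1005),.127),('tin',(.6215,.028),.09)):
    B=X[(np.hypot(*(X[:,:2]-c).T)<.04)&(abs(X[:,2]-zt)<.008)]
    if len(B)>20:
        (x,y),r=cv2.minEnclosingCircle(B[:,:2].astype(np.float32));print(n,len(B),np.median(B[:,2]),x,y,r,B.mean(0))
E
```

```text
[0.62076092 0.02606601 0.23091026] [ 4.22901850e-02  3.14522781e-01  1.95985979e-01  1.45366121e+00
 -6.82130163e-04  2.66071940e+00]
green 2254 0.12234564322951272 0.604590892791748 0.18904061615467072 0.023382093757390976 [0.6059077  0.18784934 0.12211651]
white 1506 0.1253402272615923 0.5437824130058289 0.10173153132200241 0.02211463451385498 [0.54566728 0.10185378 0.12511522]
tin 2154 0.08580509620749902 0.6221746206283569 0.030397538095712662 0.028844403102993965 [0.62210649 0.03030546 0.08608036]
```

View pics/w1.png

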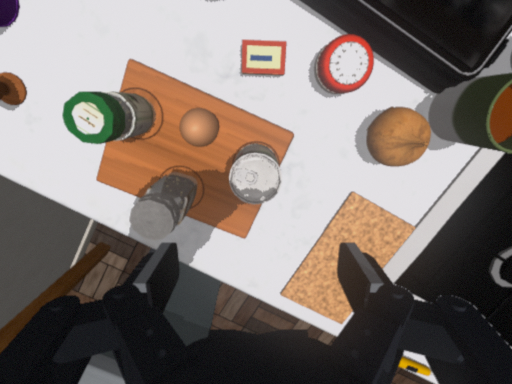

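Wrist view confirms the tin at pixel (255,177), egg (199,127), green jar (92,118) and white jar (155,215); positions agree within 2 mm. Descending and gripping the tin.

>>> arm_command(
  commands=[
    [0,0,0,0.001,0.0025,-0.1,1],
    [0,0,0,0.001,0.0025,-0.2,1],
    [0,0,0,0.001,0.0025,-0.3,1],
    [0,0,0,0.001,0.0025,-0.38,1],
    [0,0,0,0.001,0.0025,-0.42,1],
    [0,0,0,0.001,0.0025,-0.439,1],
    [0,0,0,0.001,0.0025,-0.439,1],
    [0,0,0,0.001,0.0025,-0.439,0],
    [0,0,0,0.001,0.0025,-0.439,0],
    [0,0,0,0.001,0.0025,-0.439,0],
    [0,0,0,0.001,0.0025,-0.439,0],
    [0,0,0,0.001,0.0025,-0.439,0],
  ],
)

```text
t: 3.25
eef_pos: [0.623, 0.0285, 0.0578]
ee_rot: [3.033, 0.814, 0.005]
ft_force: [-0.9, -0.9, 6.7]
finger_gap: 0.0557
gripper_force: 64.6
```

>>> arm_command(
  commands=[
    [0,0,0,0,0,0.03,0],
    [0,0,0,0,0,0.12,0],
    [0,0,0,0.0025,-0.05,0.17,0],
    [0,0,0,0.0025,-0.16,0.17,0],
    [0,0,0,0.0025,-0.27,0.17,0],
    [0,0,0,0.0025,-0.38,0.17,0],
    [0,0,0,0.0025,-0.46,0.17,0],
    [0,0,0,0.0025,-0.4975,0.16,0],
    [0,0,0,0.0025,-0.4975,0.08,0],
    [0,0,0,0.0025,-0.4975,0.02,0],
    [0,0,0,0.0025,-0.4975,-0.015,0],
    [0,0,0,0.0025,-0.4975,-0.025,0],
  ],
)

```text
t: 4.45
eef_pos: [0.6215, -0.1692, 0.0456]
ee_rot: [-3.032, -0.815, 0.003]
ft_force: [-11.3, 2.4, 19.4]
finger_gap: 0.0562
gripper_force: 66.7
```

>>> arm_command(
  commands=[
    [0,0,0,0,0,-0.002,0],
    [0,0,0,0,0,-0.004,0],
  ],
)

```text
t: 4.65
eef_pos: [0.6229, -0.1697, 0.0457]
ee_rot: [-3.034, -0.815, -0.001]
ft_force: [-5.2, 2.1, 9.4]
finger_gap: 0.0558
gripper_force: 66.1
```

>>> arm_command(
  commands=[
    [0,0,0,0,0,0,1],
    [0,0,0,0,0,0,1],
    [0,0,0,0,0,0,1],
    [0,0,0,0,0,0.12,1],
    [0,0,0,0,0,0.24,1],
    [0,0,0,-0.02,0.07,0.35,1],
    [0,0,0,-0.05,0.18,0.367,1],
    [0,0,0,-0.09,0.3,0.367,1],
    [0,0,0,-0.12,0.42,0.367,1],
    [0,0,0,-0.16,0.54,0.367,1],
    [0,0,0,-0.199,0.64,0.367,1],
    [0,0,0,-0.199,0.6775,0.367,1],
  ],
)

```text
t: 5.85
eef_pos: [0.5416, 0.1036, 0.1915]
ee_rot: [-3.032, -0.819, -0.001]
ft_force: [0.2, 0.4, 0.1]
finger_gap: 0.086
gripper_force: 0.0
```

>>> arm_command(
  commands=[
    [0,0,0,0,0,-0.1,1],
    [0,0,0,0,0,-0.2,1],
    [0,0,0,0,0,-0.24,1],
    [0,0,0,0,0,-0.25,1],
    [0,0,0,0,0,-0.25,1],
    [0,0,0,0,0,-0.25,0],
    [0,0,0,0,0,-0.25,0],
    [0,0,0,0,0,-0.25,0],
    [0,0,0,0,0,-0.25,0],
    [0,0,0,0,0,-0.25,0],
    [0,0,0,0,0,-0.25,0],
    [0,0,0,0,0,-0.25,0],
  ],
)

```text
t: 7.05
eef_pos: [0.5443, 0.1009, 0.0928]
ee_rot: [-3.034, -0.814, -0.005]
ft_force: [-0.4, 1.0, 6.3]
finger_gap: 0.0433
gripper_force: 60.0
```

>>> arm_command(
  commands=[
    [0,0,0,0,0,0.03,0],
    [0,0,0,0,0,0.12,0],
    [0,0,0,-0.01,-0.06,0.18,0],
    [0,0,0,-0.04,-0.17,0.18,0],
    [0,0,0,-0.06,-0.28,0.18,0],
    [0,0,0,-0.09,-0.39,0.18,0],
    [0,0,0,-0.11,-0.5,0.18,0],
    [0,0,0,-0.13,-0.6,0.18,0],
    [0,0,0,-0.151,-0.66,0.17,0],
    [0,0,0,-0.151,-0.6775,0.11,0],
    [0,0,0,-0.151,-0.6775,0.04,0],
    [0,0,0,-0.151,-0.6775,0,0],
  ],
)

```text
t: 8.25
eef_pos: [0.4819, -0.1709, 0.0899]
ee_rot: [-3.034, -0.812, 0.002]
ft_force: [-0.2, 0.0, -0.8]
finger_gap: 0.0428
gripper_force: 61.3
```

>>> arm_command(
  commands=[
    [0,0,0,0,0,-0.015,0],
    [0,0,0,0,0,-0.025,0],
    [0,0,0,0,0,-0.029,0],
    [0,0,0,0,0,-0.029,0],
  ],
)

```text
t: 8.65
eef_pos: [0.4835, -0.1706, 0.0809]
ee_rot: [3.033, 0.814, 0.002]
ft_force: [-1.5, 0.6, 1.3]
finger_gap: 0.0433
gripper_force: 61.7
```

>>> arm_command(
  commands=[
    [0,0,0,0,0,0,1],
    [0,0,0,0,0,0,1],
    [0,0,0,0,0,0,1],
    [0,0,0,0,0,0.12,1],
    [0,0,0,0,0,0.24,1],
    [0,0,0,0.04,0.07,0.303,1],
    [0,0,0,0.08,0.19,0.303,1],
    [0,0,0,0.12,0.31,0.303,1],
    [0,0,0,0.16,0.43,0.303,1],
    [0,0,0,0.2,0.55,0.303,1],
    [0,0,0,0.24,0.67,0.303,1],
    [0,0,0,0.27,0.79,0.303,1],
  ],
)

```text
t: 9.85
eef_pos: [0.5908, 0.1452, 0.2005]
ee_rot: [3.034, 0.814, 0.001]
ft_force: [1.4, -1.0, 0.5]
finger_gap: 0.0853
gripper_force: 0.0
```

```bash
python3 -c "
from rig import robot
print(robot.observe()['eef_pos'])"
```

```text
[0.59077858 0.14520776 0.20050761]
```

>>> arm_command(
  commands=[
    [0,0,0,0.0335,0.104,0,1],
    [0,0,0,0.0335,0.104,-0.02,1],
    [0,0,0,0.0335,0.104,-0.12,1],
    [0,0,0,0.0335,0.104,-0.22,1],
    [0,0,0,0.0335,0.104,-0.27,1],
    [0,0,0,0.0335,0.104,-0.28,1],
    [0,0,0,0.0335,0.104,-0.28,1],
    [0,0,0,0.0335,0.104,-0.28,0],
    [0,0,0,0.0335,0.104,-0.28,0],
    [0,0,0,0.0335,0.104,-0.28,0],
    [0,0,0,0.0335,0.104,-0.28,0],
    [0,0,0,0.0335,0.104,-0.28,0],
  ],
)

```text
t: 11.05
eef_pos: [0.6043, 0.1853, 0.0903]
ee_rot: [-3.033, -0.814, -0.004]
ft_force: [-1.2, -0.1, 5.9]
finger_gap: 0.0439
gripper_force: 60.6
```

>>> arm_command(
  commands=[
    [0,0,0,0,0,0,0],
    [0,0,0,0,0,0.03,0],
    [0,0,0,0,0,0.12,0],
    [0,0,0,0,0,0.22,0],
    [0,0,0,-0.01,-0.06,0.3,0],
    [0,0,0,-0.03,-0.17,0.3,0],
    [0,0,0,-0.05,-0.28,0.3,0],
    [0,0,0,-0.06,-0.39,0.3,0],
    [0,0,0,-0.08,-0.5,0.3,0],
    [0,0,0,-0.09,-0.61,0.3,0],
    [0,0,0,-0.11,-0.72,0.3,0],
    [0,0,0,-0.129,-0.82,0.3,0],
  ],
)

```text
t: 12.25
eef_pos: [0.5514, -0.1453, 0.2093]
ee_rot: [3.034, 0.813, 0.001]
ft_force: [0.6, 0.3, -0.8]
finger_gap: 0.0442
gripper_force: 61.2
```

>>> arm_command(
  commands=[
    [0,0,0,0,-0.074,0,0],
    [0,0,0,0,-0.074,-0.06,0],
    [0,0,0,0,-0.074,-0.16,0],
    [0,0,0,0,-0.074,-0.24,0],
    [0,0,0,0,-0.074,-0.29,0],
    [0,0,0,0,-0.074,-0.315,0],
    [0,0,0,0,-0.074,-0.324,0],
    [0,0,0,0,-0.074,-0.33,0],
    [0,0,0,0,-0.074,-0.33,0],
  ],
)

```text
t: 13.15
eef_pos: [0.5528, -0.173, 0.0784]
ee_rot: [3.033, 0.814, 0.003]
ft_force: [-0.6, 0.3, -0.9]
finger_gap: 0.0438
gripper_force: 61.2
```

>>> arm_command(
  commands=[
    [0,0,0,0,0,-0.003,0],
    [0,0,0,0,0,-0.003,1],
    [0,0,0,0,0,-0.003,1],
    [0,0,0,0,0,-0.003,1],
    [0,0,0,0,0,0.1,1],
    [0,0,0,0,0,0.2,1],
    [0,0,0,0,0,0.3,1],
    [0,0,0,0,0.1,0.35,1],
    [0,0,0.2,0.05,0.2,0.35,1],
    [0,0,0.4,0.1,0.3,0.35,1],
    [0,0,0.6,0.13,0.4,0.35,1],
    [0,0,0.667,0.15,0.5,0.35,1],
  ],
)

```text
t: 14.35
eef_pos: [0.6127, 0.0287, 0.2163]
ee_rot: [2.845, 1.333, 0.0]
ft_force: [-0.2, 0.6, -0.1]
finger_gap: 0.0855
gripper_force: 0.0
```

```bash
python3 - <<'E'
from rig import robot
from h import *
s=robot.observe();print(s['eef_pos'])
for n in('wrist','top','side'):
    m=robot.camera_model(n);p,d=robot.snapshot(n);cv2.imwrite(f'pics/{n}2.png',p[:,:,::-1]);np.savez(n+'2.npz',p=p,d=d,**m)
    A=cloud(m,d);X=A[d>0]
    for k,c,zt,r0 in(('green',(.553,-.17),.112,.035),('white',(.483,-.17),.115,.035),('tin',(.623,-.17),.078,.035),('egg',(.6325,.11),.072,.03),('cup',(.548,.345),.044,.035)):
        B=X[(np.hypot(*(X[:,:2]-c).T)<r0)&(abs(X[:,2]-zt)<.008)]
        if len(B)>20:
            (x,y),r=cv2.minEnclosingCircle(B[:,:2].astype(np.float32));print(n,k,len(B),np.median(B[:,2]).round(4),round(x,4),round(y,4),round(r,4),B.mean(0).round(4))
E
```

```text
[0.6127112  0.0287421  0.21627106]
wrist green 284 0.11 0.5616 -0.1545 0.0162 [ 0.5624 -0.1535  0.109 ]
wrist tin 57 0.0748 0.5995 -0.1625 0.013 [ 0.5986 -0.1617  0.0747]
wrist egg 943 0.0713 0.6332 0.1116 0.0178 [0.6339 0.1116 0.071 ]
top green 136 0.1119 0.5536 -0.1751 0.0212 [ 0.5539 -0.178   0.112 ]
top white 77 0.1148 0.4843 -0.1763 0.0204 [ 0.4847 -0.1819  0.1149]
top tin 22 0.0759 0.6216 -0.1935 0.0154 [ 0.621  -0.1962  0.0756]
top egg 133 0.0722 0.6344 0.1098 0.0191 [0.6332 0.1101 0.0719]
top cup 70 0.045 0.549 0.3461 0.0204 [0.5503 0.349  0.0443]
side green 587 0.1102 0.5529 -0.1732 0.0238 [ 0.5512 -0.1743  0.1099]
side white 578 0.1132 0.4812 -0.1721 0.0228 [ 0.4809 -0.1738  0.113 ]
side tin 822 0.0736 0.6215 -0.1726 0.0294 [ 0.6219 -0.1732  0.0737]
side egg 138 0.0705 0.6308 0.1071 0.0172 [0.6294 0.103  0.0702]
side cup 110 0.0411 0.5457 0.3437 0.0218 [0.5466 0.3435 0.041 ]
```

View pics/wrist2.png

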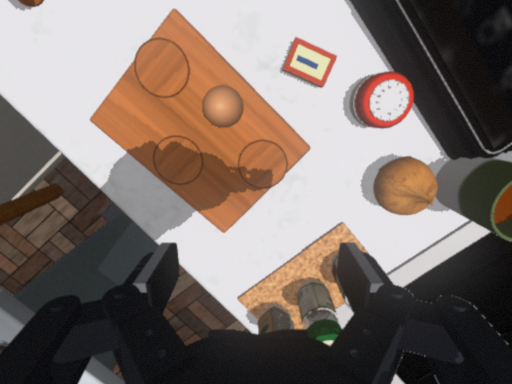

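View pics/side2.png

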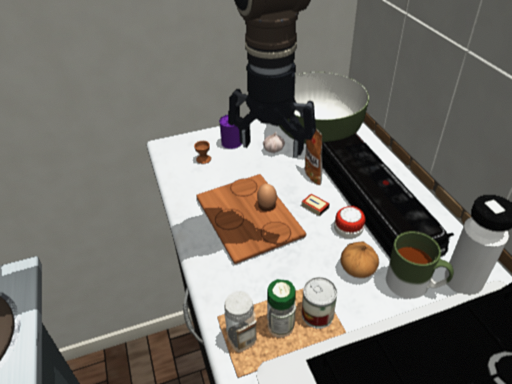

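All three are upright on the mat (side view: white (240,320), green (281,305), tin (319,300)) and the egg is in its seat (266,197). Next, a closer look at the cup.

>>> arm_command(
  commands=[
    [0,0,0,-0.02,0.1,0.05,1],
    [0,0,0,-0.05,0.22,0.05,1],
    [0,0,0,-0.08,0.34,0.05,1],
    [0,0,0,-0.1,0.46,0.05,1],
    [0,0,0,-0.13,0.58,0.05,1],
    [0,0,0,-0.15,0.68,0.05,1],
    [0,0,0,-0.162,0.7625,0.05,1],
    [0,0,0,-0.162,0.7625,0.05,1],
    [0,0,0,-0.162,0.7625,0.05,1],
  ],
)

```text
t: 15.4
eef_pos: [0.5473, 0.3317, 0.2362]
ee_rot: [2.846, 1.329, -0.001]
ft_force: [-0.3, 0.3, -0.1]
finger_gap: 0.0857
gripper_force: 0.0
```

```bash
python3 - <<'E'
from rig import robot
from h import *
s=robot.observe();print(s['eef_pos'],s['joint_pos'])
n='wrist'
m=robot.camera_model(n);p,d=robot.snapshot(n);cv2.imwrite(f'pics/wrist3.png',p[:,:,::-1]);np.savez(n+'3.npz',p=p,d=d,**m)
A=cloud(m,d);X=A[d>0]
for k,c,zt,r0 in(('cup',(.548,.345),.044,.035),):
        B=X[(np.hypot(*(X[:,:2]-c).T)<r0)&(abs(X[:,2]-zt)<.006)]
        if len(B)>20:
            (x,y),r=cv2.minEnclosingCircle(B[:,:2].astype(np.float32));print(n,k,len(B),np.median(B[:,2]).round(4),round(x,4),round(y,4),round(r,4),B.mean(0).round(4))
E
```

```text
[0.54730207 0.33166221 0.23622286] [ 5.45114797e-01  3.52646032e-01  2.60222731e-01  1.47899208e+00
 -6.47555058e-04  2.81314956e+00]
wrist cup 301 0.0445 0.5484 0.3472 0.0204 [0.5467 0.3462 0.0438]
```

View pics/wrist3.png

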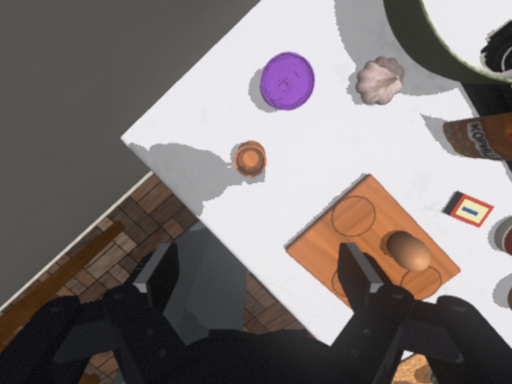

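Cup at (250,158), clear of the purple tin (288,80). Wrist gives (.548,.347), top (.549,.346). Now the egg.

>>> arm_command(
  commands=[
    [0,0,0,0.03,-0.1,0,1],
    [0,0,0,0.08,-0.21,0,1],
    [0,0,0,0.12,-0.32,-0.03,1],
    [0,0,0,0.17,-0.43,-0.1,1],
    [0,0,0,0.2,-0.53,-0.2,1],
    [0,0,0,0.2135,-0.561,-0.265,1],
    [0,0,0,0.2135,-0.561,-0.265,1],
    [0,0,0,0.2135,-0.561,-0.265,1],
  ],
)

```text
t: 16.25
eef_pos: [0.6321, 0.1056, 0.1303]
ee_rot: [-2.849, -1.324, 0.002]
ft_force: [0.1, -0.3, 1.2]
finger_gap: 0.0857
gripper_force: 0.0
```

```bash
python3 - <<'E'
from rig import robot
s=robot.observe();print(s['eef_pos'])
E
```

```text
[0.63205859 0.10557311 0.13034542]
```

>>> arm_command(
  commands=[
    [0,0,0,0.0035,0.0125,0,1],
    [0,0,0,0.0035,0.0125,0,1],
    [0,0,0,0.0035,0.0125,0,1],
  ],
)

```text
t: 16.55
eef_pos: [0.6345, 0.114, 0.1321]
ee_rot: [2.845, 1.331, 0.004]
ft_force: [0.7, 0.6, 0.1]
finger_gap: 0.0855
gripper_force: 0.0
```

>>> arm_command(
  commands=[
    [0,0,0,0,0,0,1],
  ],
)

```text
t: 16.65
eef_pos: [0.6342, 0.1137, 0.1314]
ee_rot: [2.846, 1.33, 0.002]
ft_force: [-0.3, 0.2, -0.2]
finger_gap: 0.0854
gripper_force: 0.0
```

>>> arm_command(
  commands=[
    [0,0,0,0,0,0,1],
    [0,0,0,0,0,0,1],
  ],
)

```text
t: 16.85
eef_pos: [0.6339, 0.113, 0.1306]
ee_rot: [2.846, 1.329, 0.0]
ft_force: [-0.9, 0.0, 0.3]
finger_gap: 0.0854
gripper_force: 0.0
```

```bash
python3 - <<'E'
from rig import robot
for i in range(5):
    robot.snapshot('top'); s=robot.observe();print(s['eef_pos'].round(4))
E
```

```text
[0.6339 0.1129 0.1305]
[0.6339 0.1128 0.1305]
[0.6339 0.1128 0.1305]
[0.6339 0.1127 0.1304]
[0.6339 0.1127 0.1304]
```

>>> arm_command(
  commands=[
    [0,0,0,-0.001,-0.0055,-0.06,1],
    [0,0,0,-0.001,-0.0055,-0.13,1],
    [0,0,0,-0.001,-0.0055,-0.18,1],
    [0,0,0,-0.001,-0.0055,-0.22,1],
    [0,0,0,-0.001,-0.0055,-0.24,1],
    [0,0,0,-0.001,-0.0055,-0.246,1],
    [0,0,0,-0.001,-0.0055,-0.246,1],
    [0,0,0,-0.001,-0.0055,-0.246,1],
    [0,0,0,-0.001,-0.0055,-0.246,1],
    [0,0,0,-0.001,-0.0055,-0.246,1],
  ],
)

```text
t: 18.1
eef_pos: [0.634, 0.1106, 0.0329]
ee_rot: [2.846, 1.329, 0.002]
ft_force: [-0.5, -1.0, -0.7]
finger_gap: 0.0855
gripper_force: 0.0
```

>>> arm_command(
  commands=[
    [0,0,0,0,0,0,0],
    [0,0,0,0,0,0,0],
    [0,0,0,0,0,0,0],
    [0,0,0,0,0,0,0],
    [0,0,0,0,0,0,0],
    [0,0,0,0,0,0,0],
    [0,0,0,0,0,0,0],
  ],
)

```text
t: 18.8
eef_pos: [0.6327, 0.1115, 0.0327]
ee_rot: [-2.844, -1.329, 0.0]
ft_force: [-4.8, 2.8, 5.4]
finger_gap: 0.041
gripper_force: 59.8
```

>>> arm_command(
  commands=[
    [0,0,0,0,0,0.005,0],
    [0,0,0,0,0,0.01,0],
    [0,0,0,0,0,0.015,0],
    [0,0,0,0,0,0.015,0],
    [0,0,0,0,0,0.015,0],
  ],
)

```text
t: 19.3
eef_pos: [0.6337, 0.1104, 0.038]
ee_rot: [2.847, 1.328, 0.0]
ft_force: [-0.1, 0.1, -0.5]
finger_gap: 0.0413
gripper_force: 60.6
```

```bash
python3 - <<'E'
from rig import robot
import cv2
p,d=robot.snapshot('side');cv2.imwrite('pics/side4.png',cv2.resize(p[150:250,190:340,::-1],None,fx=4,fy=4,interpolation=cv2.INTER_CUBIC))
print(robot.observe())
E
```

```text
{'t': 19.35, 'joint_pos': array([ 1.72551482e-01,  4.06624182e-01, -1.01316421e-01,  1.06292922e+00,
       -1.28978104e-04,  2.44091621e+00]), 'qd': array([ 0.00174671, -0.0003739 , -0.00328639,  0.00158144,  0.00230862,
        0.00024714]), 'effort': array([ 4.00868536e-03, -6.00391316e+01,  3.38150990e+01, -3.82109836e-03,
       -2.23383111e-03,  1.62770056e-05]), 'eef_pos': array([0.6336136 , 0.11039043, 0.0379892 ]), 'ee_rot': array([ 2.84678038e+00,  1.32845177e+00, -1.64326635e-04]), 'ft_force': array([ 0.90900024,  0.45130158, -0.83546037]), 'moment': array([-0.0026214,  0.0184037,  0.0251339]), 'gripper_force': 60.5984365940094, 'finger_gap': 0.04114079526711654}
```

View pics/side4.png

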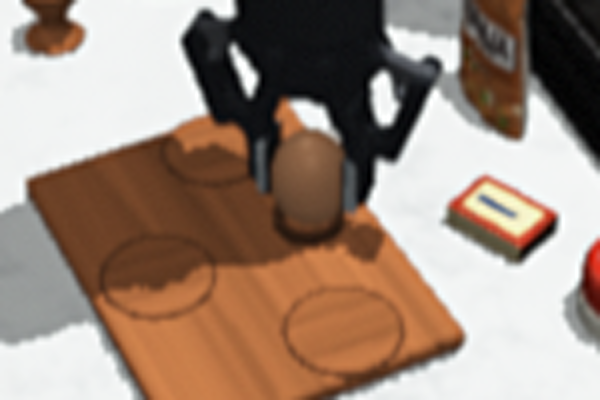

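>>> arm_command(
  commands=[
    [0,0,0,0,0,0.03,0],
    [0,0,0,0,0,0.09,0],
    [0,0,0,0,0,0.15,0],
    [0,0,0,-0.02,0.05,0.15,0],
    [0,0,0,-0.05,0.14,0.15,0],
    [0,0,0,-0.08,0.23,0.15,0],
    [0,0,0,-0.12,0.32,0.15,0],
    [0,0,0,-0.15,0.41,0.15,0],
    [0,0,0,-0.18,0.5,0.15,0],
    [0,0,0,-0.205,0.565,0.15,0],
    [0,0,0,-0.2125,0.588,0.15,0],
    [0,0,0,-0.2125,0.588,0.15,0],
  ],
)

```text
t: 20.55
eef_pos: [0.5483, 0.3469, 0.0987]
ee_rot: [2.845, 1.332, 0.001]
ft_force: [-0.9, 0.4, -2.2]
finger_gap: 0.0415
gripper_force: 60.8
```

>>> arm_command(
  commands=[
    [0,0,0,0,0,0,0],
    [0,0,0,0,0,0,0],
    [0,0,0,0,0,0,0],
    [0,0,0,0,0,0,0],
    [0,0,0,0,0,0,0],
    [0,0,0,0,0,0,0],
  ],
)

```text
t: 21.15
eef_pos: [0.5487, 0.3454, 0.0981]
ee_rot: [-2.847, -1.328, 0.0]
ft_force: [-0.0, -0.2, -0.8]
finger_gap: 0.0413
gripper_force: 60.8
```

```bash
python3 - <<'E'
from rig import robot
import cv2
p,d=robot.snapshot('side');a=cv2.resize(p[70:190,150:270,::-1],None,fx=4,fy=4,interpolation=cv2.INTER_CUBIC)
q,d=robot.snapshot('top');b=cv2.resize(q[180:260,120:200,::-1],(480,480),interpolation=cv2.INTER_CUBIC)
cv2.imwrite('pics/cup5.png',cv2.resize(cv2.hconcat([a,b]),(800,400)))
s=robot.observe();print(s['eef_pos'],s['finger_gap'])
E
```

```text
[0.54861634 0.34562995 0.09806117] 0.04111913976967406
```

View pics/cup5.png

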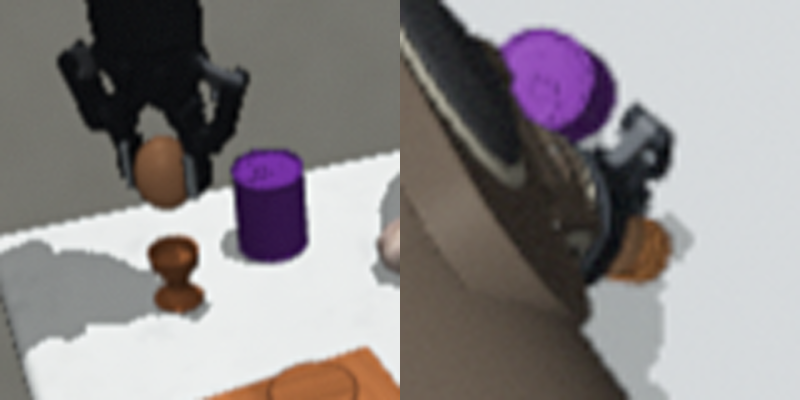

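The egg hangs above the cup: side-crop egg (163,172), cup rim (173,243). I'll check the alignment numerically by segmenting egg and rim.

```bash
python3 - <<'E'
from h import *
from rig import robot
S=load('side0');P=S['camera_matrix']@np.c_[S['R'],S['t']]
pr=lambda X:(lambda h:(h[:2]/h[2]).round(1))(P@np.r_[X,1])
for X in((.5486,.3456,.112),(.5486,.3456,.106),(.5485,.3458,.046),(.5485,.3458,0.0)):print(X,pr(X))
p,d=robot.snapshot('side');X=cloud(S,d)
hsv=cv2.cvtColor(p,cv2.COLOR_RGB2HSV)
m=(hsv[...,1]>70)&(hsv[...,0]<22)&(np.hypot(X[...,0]-.5485,X[...,1]-.335)<.05)
for lo,hi in((.02,.048),(.07,.16),(.034,.048)):
    q=m&(X[...,2]>lo)&(X[...,2]<hi);v,u=np.nonzero(q);print(lo,len(u),'u',u.min(),u.max(),'v',v.min(),v.max(),X[q].mean(0).round(4))
    print([(r,u[v==r].min(),u[v==r].max()) for r in np.unique(v)])
E
```

```text
(0.5486, 0.3456, 0.112) [198.9 121.2]
(0.5486, 0.3456, 0.106) [199.1 123.3]
(0.5485, 0.3458, 0.046) [201.8 143.7]
(0.5485, 0.3458, 0.0) [203.7 158.4]
0.02 160 u 195 208 v 141 155 [0.5473 0.3454 0.0361]
[(np.int64(141), np.int64(200), np.int64(206)), (np.int64(142), np.int64(197), np.int64(207)), (np.int64(143), np.int64(196), np.int64(208)), (np.int64(144), np.int64(195), np.int64(208)), (np.int64(145), np.int64(195), np.int64(208)), (np.int64(146), np.int64(195), np.int64(208)), (np.int64(147), np.int64(195), np.int64(208)), (np.int64(148), np.int64(195), np.int64(208)), (np.int64(149), np.int64(196), np.int64(208)), (np.int64(150), np.int64(196), np.int64(207)), (np.int64(151), np.int64(197), np.int64(206)), (np.int64(152), np.int64(198), np.int64(206)), (np.int64(153), np.int64(199), np.int64(205)), (np.int64(154), np.int64(200), np.int64(205)), (np.int64(155), np.int64(201), np.int64(202))]
0.07 284 u 190 205 v 111 131 [0.5432 0.3312 0.1226]
[(np.int64(111), np.int64(196), np.int64(201)), (np.int64(112), np.int64(194), np.int64(204)), (np.int64(113), np.int64(191), np.int64(204))
[... 765 characters left out ...]
30), np.int64(195), np.int64(204)), (np.int64(131), np.int64(196), np.int64(202))]
0.034 103 u 195 208 v 141 152 [0.5468 0.3432 0.04  ]
[(np.int64(141), np.int64(200), np.int64(206)), (np.int64(142), np.int64(197), np.int64(207)), (np.int64(143), np.int64(196), np.int64(208)), (np.int64(144), np.int64(195), np.int64(208)), (np.int64(145), np.int64(195), np.int64(208)), (np.int64(146), np.int64(195), np.int64(208)), (np.int64(147), np.int64(195), np.int64(208)), (np.int64(148), np.int64(195), np.int64(208)), (np.int64(149), np.int64(196), np.int64(208)), (np.int64(150), np.int64(196), np.int64(207)), (np.int64(151), np.int64(197), np.int64(206)), (np.int64(152), np.int64(198), np.int64(205))]
```

Alignment within about 1–2 mm. Lowering.

>>> arm_command(
  commands=[
    [0,0,0,0,0,-0.02,0],
    [0,0,0,0,0,-0.05,0],
    [0,0,0,0,0,-0.08,0],
    [0,0,0,0,0,-0.1,0],
    [0,0,0,0,0,-0.11,0],
    [0,0,0,0,0,-0.118,0],
    [0,0,0,0,0,-0.123,0],
    [0,0,0,0,0,-0.123,0],
    [0,0,0,0,0,-0.123,0],
  ],
)

```text
t: 22.2
eef_pos: [0.5484, 0.3463, 0.0492]
ee_rot: [-2.845, -1.329, -0.001]
ft_force: [-3.0, 3.2, -0.1]
finger_gap: 0.0412
gripper_force: 60.8
```

>>> arm_command(
  commands=[
    [0,0,0,-0.0025,0.0025,0,0],
    [0,0,0,-0.0025,0.0025,-0.003,0],
    [0,0,0,-0.0025,0.0025,-0.006,0],
    [0,0,0,-0.0025,0.0025,-0.006,0],
    [0,0,0,-0.0025,0.0025,-0.006,0],
  ],
)

```text
t: 22.7
eef_pos: [0.5477, 0.347, 0.0473]
ee_rot: [-2.846, -1.329, -0.002]
ft_force: [-2.6, 1.0, 5.2]
finger_gap: 0.0414
gripper_force: 61.3
```

Seated (5 N upward, egg about 60.6 mm). Releasing and backing off straight up.

>>> arm_command(
  commands=[
    [0,0,0,0,0,0,1],
    [0,0,0,0,0,0,1],
    [0,0,0,0,0,0,1],
    [0,0,0,0,0,0,1],
    [0,0,0,0,0,0,1],
    [0,0,0,0,0,0.02,1],
    [0,0,0,0,0,0.06,1],
    [0,0,0,0,0,0.14,1],
    [0,0,0,0,0,0.24,1],
    [0,0,0,0,0,0.34,1],
    [0,0,0,0,0,0.4,1],
    [0,0,0,0,0,0.4,1],
  ],
)

```text
t: 23.9
eef_pos: [0.5491, 0.3477, 0.212]
ee_rot: [-2.846, -1.328, -0.012]
ft_force: [0.6, 0.5, 0.8]
finger_gap: 0.0854
gripper_force: 0.0
```

>>> arm_command(
  commands=[
    [0,0,-0.1,-0.01,-0.1,0,1],
    [0,0,-0.3,-0.02,-0.2,0,1],
    [0,0,-0.5,-0.03,-0.3,0,1],
    [0,0,-0.667,-0.04,-0.4,0,1],
    [0,0,-0.667,-0.04,-0.5,0,1],
    [0,0,-0.667,-0.04,-0.6,0,1],
    [0,0,-0.667,-0.04,-0.7,0,1],
    [0,0,-0.667,-0.04,-0.8,0,1],
    [0,0,-0.667,-0.04,-0.9,0,1],
    [0,0,-0.667,-0.04,-1,0,1],
    [0,0,-0.667,-0.04,-1,0,1],
  ],
)

```text
t: 25.0
eef_pos: [0.531, -0.0572, 0.2059]
ee_rot: [3.036, 0.806, -0.002]
ft_force: [0.4, 0.5, -0.8]
finger_gap: 0.0853
gripper_force: 0.0
```

```bash
python3 - <<'E'
from rig import robot
from h import *
s=robot.observe();print(s['eef_pos'],s['ee_rot'])
for n in('top','side'):
    m=robot.camera_model(n);p,d=robot.snapshot(n);cv2.imwrite(f'pics/{n}6.png',p[:,:,::-1])
    A=cloud(m,d);X=A[d>0]
    for k,c,zt,r0 in(('egg',(.548,.345),.085,.03),):
        B=X[(np.hypot(*(X[:,:2]-c).T)<r0)&(abs(X[:,2]-zt)<.010)]
        if len(B)>5:
            (x,y),r=cv2.minEnclosingCircle(B[:,:2].astype(np.float32));print(n,k,len(B),B[:,2].max().round(4),round(x,4),round(y,4),round(r,4),B.mean(0).round(4))
p=cv2.imread('pics/side6.png')
cv2.imwrite('pics/side6c.png',cv2.resize(p[100:380,140:390],None,fx=2.1,fy=2.1,interpolation=cv2.INTER_CUBIC))
E
```

```text
[ 0.53097097 -0.05716621  0.20587247] [ 3.03557148e+00  8.05763387e-01 -1.90552977e-03]
top egg 168 0.0944 0.5486 0.3454 0.0198 [0.5481 0.3443 0.0847]
side egg 79 0.0914 0.5429 0.3396 0.016 [0.5402 0.3382 0.0841]
```

View pics/side6c.png

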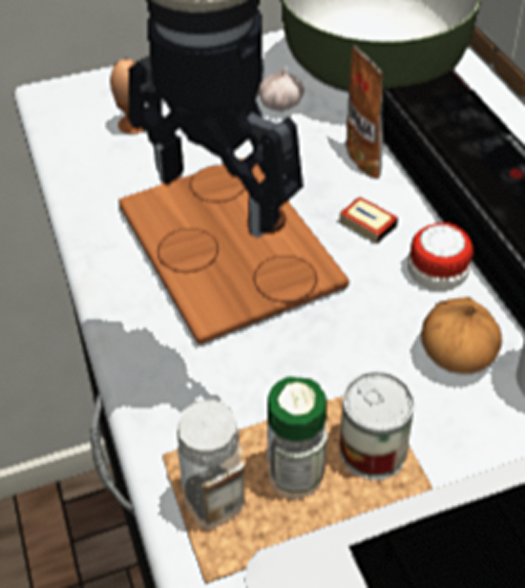

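Egg is upright in the cup at crop (122,85), tip about 0.093 m high; the three still stand on the mat at (208,460), (297,430) and (377,420). Next: the green jar back.

>>> arm_command(
  commands=[
    [0,0,0,0.02,-0.1,0,1],
    [0,0,0,0.04,-0.2,0,1],
    [0,0,0,0.053,-0.28,0,1],
    [0,0,0,0.053,-0.2975,0,1],
    [0,0,0,0.053,-0.2975,0,1],
    [0,0,0,0.053,-0.2975,0,1],
    [0,0,0,0.053,-0.2975,0,1],
    [0,0,0,0.053,-0.2975,0,1],
    [0,0,0,0.053,-0.2975,0,1],
  ],
)

```text
t: 26.0
eef_pos: [0.5528, -0.1714, 0.2067]
ee_rot: [3.034, 0.816, 0.0]
ft_force: [-0.2, -0.1, -0.2]
finger_gap: 0.0856
gripper_force: 0.0
```

>>> arm_command(
  commands=[
    [0,0,0,0,-0.002,-0.1,1],
    [0,0,0,0,-0.002,-0.2,1],
    [0,0,0,0,-0.002,-0.28,1],
    [0,0,0,0,-0.002,-0.315,1],
    [0,0,0,0,-0.002,-0.324,1],
    [0,0,0,0,-0.002,-0.324,1],
    [0,0,0,0,-0.002,-0.324,0],
    [0,0,0,0,-0.002,-0.324,0],
    [0,0,0,0,-0.002,-0.324,0],
    [0,0,0,0,-0.002,-0.324,0],
    [0,0,0,0,-0.002,-0.324,0],
    [0,0,0,0,-0.002,-0.324,0],
  ],
)

```text
t: 27.2
eef_pos: [0.5534, -0.173, 0.0785]
ee_rot: [3.034, 0.814, 0.003]
ft_force: [-0.6, 2.2, 5.1]
finger_gap: 0.0437
gripper_force: 60.3
```

>>> arm_command(
  commands=[
    [0,0,0,0,0,0.03,0],
    [0,0,0,0,0,0.12,0],
    [0,0,0,0,0,0.22,0],
    [0,0,0,0,0.04,0.3,0],
    [0,0,0,0.02,0.14,0.3,0],
    [0,0,0,0.035,0.25,0.3,0],
    [0,0,0,0.05,0.36,0.3,0],
    [0,0,0,0.065,0.47,0.3,0],
    [0,0,0,0.08,0.58,0.3,0],
    [0,0,0,0.095,0.69,0.3,0],
    [0,0,0,0.11,0.79,0.3,0],
    [0,0,0,0.12,0.87,0.3,0],
  ],
)

```text
t: 28.4
eef_pos: [0.6008, 0.1773, 0.1977]
ee_rot: [-3.034, -0.816, -0.001]
ft_force: [0.9, 0.4, -0.6]
finger_gap: 0.0442
gripper_force: 61.3
```

>>> arm_command(
  commands=[
    [0,0,0,0.0075,0.026,0,0],
    [0,0,0,0.0075,0.026,-0.08,0],
    [0,0,0,0.0075,0.026,-0.16,0],
    [0,0,0,0.0075,0.026,-0.2,0],
    [0,0,0,0.0075,0.026,-0.22,0],
    [0,0,0,0.0075,0.026,-0.22,0],
    [0,0,0,0.0075,0.026,-0.22,0],
    [0,0,0,0.0075,0.026,-0.22,0],
    [0,0,0,0.0075,0.026,-0.22,0],
    [0,0,0,0.0075,0.026,-0.22,0],
  ],
)

```text
t: 29.4
eef_pos: [0.6042, 0.1854, 0.1097]
ee_rot: [3.034, 0.814, 0.002]
ft_force: [0.0, -0.3, -0.7]
finger_gap: 0.0441
gripper_force: 61.3
```

>>> arm_command(
  commands=[
    [0,0,0,0,0,-0.02,0],
    [0,0,0,0,0,-0.035,0],
    [0,0,0,0,0,-0.045,0],
    [0,0,0,0,0,-0.051,0],
    [0,0,0,0,0,-0.051,0],
    [0,0,0,0,0,-0.051,0],
  ],
)

```text
t: 30.0
eef_pos: [0.604, 0.1857, 0.0905]
ee_rot: [-3.034, -0.814, -0.003]
ft_force: [-3.6, -1.2, 11.9]
finger_gap: 0.0435
gripper_force: 62.4
```

>>> arm_command(
  commands=[
    [0,0,0,0,0,0,1],
    [0,0,0,0,0,0,1],
    [0,0,0,0,0,0,1],
    [0,0,0,0,0,0,1],
    [0,0,0,0,0,0.1,1],
    [0,0,0,0,0,0.2,1],
    [0,0,0,0,0,0.28,1],
    [0,0,0,-0.02,-0.07,0.28,1],
    [0,0,0,-0.05,-0.17,0.28,1],
    [0,0,0,-0.08,-0.27,0.28,1],
    [0,0,0,-0.11,-0.37,0.28,1],
    [0,0,0,-0.15,-0.47,0.28,1],
  ],
)

```text
t: 31.2
eef_pos: [0.5434, -0.0041, 0.2002]
ee_rot: [3.034, 0.814, 0.0]
ft_force: [0.5, -0.3, 0.6]
finger_gap: 0.0853
gripper_force: 0.0
```

>>> arm_command(
  commands=[
    [0,0,0,-0.04,-0.1,0,1],
    [0,0,0,-0.08,-0.2,0,1],
    [0,0,0,-0.11,-0.3,0,1],
    [0,0,0,-0.14,-0.38,0,1],
    [0,0,0,-0.152,-0.42,0,1],
    [0,0,0,-0.152,-0.42,0,1],
    [0,0,0,-0.152,-0.42,0,1],
    [0,0,0,-0.152,-0.42,0,1],
    [0,0,0,-0.152,-0.42,0,1],
    [0,0,0,-0.152,-0.42,0,1],
  ],
)

```text
t: 32.2
eef_pos: [0.4833, -0.1699, 0.2004]
ee_rot: [-3.034, -0.816, 0.0]
ft_force: [-0.3, -0.0, -0.1]
finger_gap: 0.0852
gripper_force: 0.0
```

>>> arm_command(
  commands=[
    [0,0,0,0,-0.001,-0.1,1],
    [0,0,0,0,-0.001,-0.2,1],
    [0,0,0,0,-0.001,-0.27,1],
    [0,0,0,0,-0.001,-0.295,1],
    [0,0,0,0,-0.001,-0.303,1],
    [0,0,0,0,-0.001,-0.303,1],
    [0,0,0,0,-0.001,-0.303,0],
    [0,0,0,0,-0.001,-0.303,0],
    [0,0,0,0,-0.001,-0.303,0],
    [0,0,0,0,-0.001,-0.303,0],
    [0,0,0,0,-0.001,-0.303,0],
    [0,0,0,0,-0.001,-0.303,0],
  ],
)

```text
t: 33.4
eef_pos: [0.4837, -0.171, 0.0809]
ee_rot: [3.034, 0.814, 0.004]
ft_force: [-2.3, 2.3, 6.8]
finger_gap: 0.0433
gripper_force: 59.8
```

>>> arm_command(
  commands=[
    [0,0,0,0,0,0.03,0],
    [0,0,0,0,0,0.12,0],
    [0,0,0,0,0.02,0.2,0],
    [0,0,0,0.02,0.11,0.2,0],
    [0,0,0,0.04,0.21,0.2,0],
    [0,0,0,0.06,0.31,0.2,0],
    [0,0,0,0.08,0.41,0.2,0],
    [0,0,0,0.11,0.51,0.2,0],
    [0,0,0,0.135,0.61,0.2,0],
    [0,0,0,0.152,0.665,0.2,0],
    [0,0,0,0.152,0.679,0.16,0],
    [0,0,0,0.152,0.679,0.1,0],
  ],
)

```text
t: 34.6
eef_pos: [0.5452, 0.1022, 0.1209]
ee_rot: [3.033, 0.817, 0.006]
ft_force: [0.3, -0.6, -1.8]
finger_gap: 0.0433
gripper_force: 61.3
```

>>> arm_command(
  commands=[
    [0,0,0,0,0,-0.02,0],
    [0,0,0,0,0,-0.02,0],
    [0,0,0,0,0,-0.02,0],
    [0,0,0,0,0,-0.02,0],
    [0,0,0,0,0,-0.02,0],
  ],
)

```text
t: 35.1
eef_pos: [0.5444, 0.1004, 0.1124]
ee_rot: [3.034, 0.813, 0.003]
ft_force: [0.4, 0.1, -1.6]
finger_gap: 0.0431
gripper_force: 61.3
```

Down to 0.0928 for contact.

>>> arm_command(
  commands=[
    [0,0,0,0,0,-0.02,0],
    [0,0,0,0,0,-0.035,0],
    [0,0,0,0,0,-0.045,0],
    [0,0,0,0,0,-0.05,0],
    [0,0,0,0,0,-0.05,0],
    [0,0,0,0,0,-0.05,0],
  ],
)

```text
t: 35.7
eef_pos: [0.544, 0.1008, 0.093]
ee_rot: [-3.034, -0.814, -0.003]
ft_force: [-4.2, 0.5, 12.4]
finger_gap: 0.0431
gripper_force: 62.8
```

>>> arm_command(
  commands=[
    [0,0,0,0,0,0,1],
    [0,0,0,0,0,0,1],
    [0,0,0,0,0,0,1],
    [0,0,0,0,0,0,1],
    [0,0,0,0,0,0.1,1],
    [0,0,0,0,0,0.2,1],
    [0,0,0,0,0,0.27,1],
    [0,0,0,0.02,-0.08,0.27,1],
    [0,0,0,0.05,-0.18,0.27,1],
    [0,0,0,0.08,-0.28,0.27,1],
    [0,0,0,0.11,-0.38,0.27,1],
    [0,0,0,0.14,-0.48,0.27,1],
  ],
)

```text
t: 36.9
eef_pos: [0.6, -0.093, 0.1991]
ee_rot: [-3.034, -0.814, 0.0]
ft_force: [0.3, 0.4, 0.1]
finger_gap: 0.0858
gripper_force: 0.0
```

>>> arm_command(
  commands=[
    [0,0,0,0.03,-0.1,0,1],
    [0,0,0,0.05,-0.17,0,1],
    [0,0,0,0.057,-0.196,0,1],
    [0,0,0,0.057,-0.196,0,1],
    [0,0,0,0.057,-0.196,0,1],
    [0,0,0,0.057,-0.196,0,1],
    [0,0,0,0.057,-0.196,0,1],
    [0,0,0,0.057,-0.196,0,1],
  ],
)

```text
t: 37.7
eef_pos: [0.6225, -0.1688, 0.1996]
ee_rot: [3.034, 0.816, 0.0]
ft_force: [0.4, -0.3, 0.7]
finger_gap: 0.0857
gripper_force: 0.0
```

Down to 0.0435.

>>> arm_command(
  commands=[
    [0,0,0,0,-0.001,-0.1,1],
    [0,0,0,0,-0.001,-0.2,1],
    [0,0,0,0,-0.001,-0.29,1],
    [0,0,0,0,-0.001,-0.35,1],
    [0,0,0,0,-0.001,-0.38,1],
    [0,0,0,0,-0.001,-0.39,1],
    [0,0,0,0,-0.001,-0.39,0],
    [0,0,0,0,-0.001,-0.39,0],
    [0,0,0,0,-0.001,-0.39,0],
    [0,0,0,0,-0.001,-0.39,0],
    [0,0,0,0,-0.001,-0.39,0],
    [0,0,0,0,-0.001,-0.39,0],
  ],
)

```text
t: 38.9
eef_pos: [0.6239, -0.1705, 0.0454]
ee_rot: [3.033, 0.814, 0.005]
ft_force: [-0.3, 0.4, 5.8]
finger_gap: 0.0556
gripper_force: 64.4
```

>>> arm_command(
  commands=[
    [0,0,0,0,0,0.03,0],
    [0,0,0,0,0,0.12,0],
    [0,0,0,0,0.05,0.18,0],
    [0,0,0,0,0.15,0.18,0],
    [0,0,0,0,0.25,0.18,0],
    [0,0,0,0,0.35,0.18,0],
    [0,0,0,0,0.43,0.18,0],
    [0,0,0,0,0.48,0.18,0],
    [0,0,0,0,0.4975,0.14,0],
    [0,0,0,0,0.4975,0.08,0],
    [0,0,0,0,0.4975,0.08,0],
    [0,0,0,0,0.4975,0.08,0],
  ],
)

```text
t: 40.1
eef_pos: [0.6221, 0.0286, 0.0756]
ee_rot: [-3.034, -0.814, 0.002]
ft_force: [0.2, 0.7, -1.7]
finger_gap: 0.0563
gripper_force: 64.3
```

>>> arm_command(
  commands=[
    [0,0,0,0,0,0,0],
    [0,0,0,0,0,0,0],
    [0,0,0,0,0,0,0],
  ],
)

```text
t: 40.4
eef_pos: [0.6231, 0.0285, 0.0763]
ee_rot: [3.034, 0.813, 0.002]
ft_force: [0.5, 0.1, -1.7]
finger_gap: 0.0561
gripper_force: 64.3
```

Contact expected at 0.0578.

>>> arm_command(
  commands=[
    [0,0,0,0,0,-0.02,0],
    [0,0,0,0,0,-0.034,0],
    [0,0,0,0,0,-0.043,0],
    [0,0,0,0,0,-0.048,0],
    [0,0,0,0,0,-0.048,0],
    [0,0,0,0,0,-0.048,0],
  ],
)

```text
t: 41.0
eef_pos: [0.6221, 0.0287, 0.0574]
ee_rot: [3.034, 0.814, 0.0]
ft_force: [-5.7, -0.5, 9.8]
finger_gap: 0.0555
gripper_force: 65.6
```

>>> arm_command(
  commands=[
    [0,0,0,0,0,0,1],
    [0,0,0,0,0,0,1],
    [0,0,0,0,0,0,1],
    [0,0,0,0,0,0,1],
    [0,0,0,0,0,0.1,1],
    [0,0,0,0,0,0.2,1],
    [0,0,0,0,0,0.3,1],
    [0,0,0,0,0,0.38,1],
    [0,0,0,-0.08,-0.1,0.38,1],
    [0,0,0,-0.16,-0.2,0.38,1],
    [0,0,0,-0.24,-0.3,0.38,1],
    [0,0,0,-0.3,-0.38,0.38,1],
  ],
)

```text
t: 42.2
eef_pos: [0.501, -0.1245, 0.2081]
ee_rot: [3.034, 0.814, -0.0]
ft_force: [1.4, -0.6, -0.3]
finger_gap: 0.0855
gripper_force: 0.0
```

>>> arm_command(
  commands=[
    [0,0,0,-0.08,-0.1,0,1],
    [0,0,0,-0.16,-0.2,0,1],
    [0,0,0,-0.24,-0.3,0,1],
    [0,0,0,-0.3,-0.4,0,1],
    [0,0,0,-0.3,-0.4,0,1],
    [0,0,0,-0.3,-0.4,0,1],
    [0,0,0,-0.3,-0.4,0,1],
  ],
)

```text
t: 42.9
eef_pos: [0.3829, -0.2828, 0.208]
ee_rot: [-3.034, -0.815, -0.0]
ft_force: [-0.6, -1.0, 0.1]
finger_gap: 0.0853
gripper_force: 0.0
```

```bash
python3 - <<'E'
from rig import robot
from h import *
for n in('top','side'):
    m=robot.camera_model(n);p,d=robot.snapshot(n);cv2.imwrite(f'pics/{n}7.png',p[:,:,::-1])
    A=cloud(m,d);X=A[d>0]
    for k,c,zt in(('green',(.6045,.1865),.124),('white',(.543,.1005),.127),('tin',(.6215,.028),.087),('egg',(.548,.345),.085)):
        B=X[(np.hypot(*(X[:,:2]-c).T)<.045)&(abs(X[:,2]-zt)<.006)]
        if len(B)>5:
            (x,y),r=cv2.minEnclosingCircle(B[:,:2].astype(np.float32));print(n,k,len(B),np.median(B[:,2]).round(4),round(x,4),round(y,4),round(r,4))
print(robot.observe()['eef_pos'])
E
python3 -c "
import cv2
p=cv2.imread('pics/side7.png');cv2.imwrite('pics/side7c.png',cv2.resize(p[90:290,170:400],None,fx=2.5,fy=2.5,interpolation=cv2.INTER_CUBIC))"
```

```text
top green 236 0.1239 0.6048 0.1875 0.0226
top white 228 0.1268 0.5434 0.1017 0.0219
top tin 349 0.087 0.6231 0.0272 0.0288
top egg 118 0.086 0.5482 0.3451 0.0191
side green 228 0.1217 0.6023 0.1855 0.0236
side white 265 0.1249 0.5414 0.0988 0.0228
side tin 526 0.0853 0.6205 0.0257 0.0294
side egg 9 0.082 0.5575 0.3389 0.0076
[ 0.38335701 -0.28225887  0.20803034]
```

View pics/side7c.png

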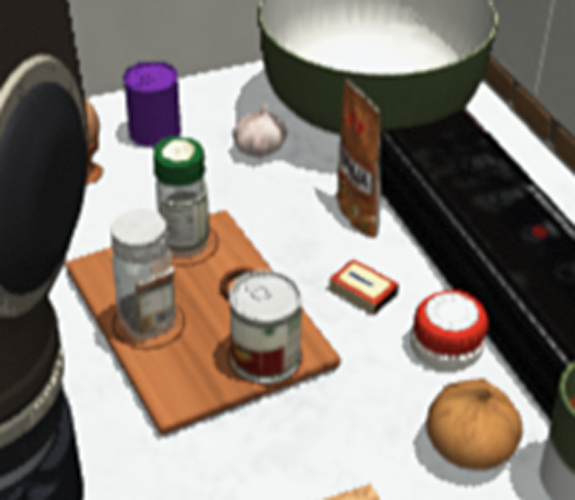

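All three stand on their own rings at crop (182,190), (143,275) and (265,325), within about 2 mm of the start. The egg is in the cup and the arm is clear.

```bash
python3 -c "
from rig import robot
print(robot.finish_job())"
```

```text
the job is handed in; nothing more can be done
None
```

The job is handed in: the egg is upright in the cup, both jars and the tin are back on their own rings within about 2 mm of the start, and the onion, garlic and matchbox show no sign of having moved in the final picture; the hand-in gave no verdict.

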